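Press a bat handle scale home in the gluing jig

TASK

Lift the dark handle scale off the freely spinning turntable and lay it, striped face up, on the bare handle tang of the bat in the gluing jig. Press it home into the corner, its long edge flat against both side fence blocks and its end firmly against the butt stop, and finish while still holding it there, pushing it firmly against both and keeping it flat on the tang, so the glue can grab. Leave the pale scale lying on the turntable, and do not disturb the tin, the screwdriver or the sanding block.

Things in the scene. Friction and masses are not known exactly. Their poses are not given: they have to be found in the camera images.
- scale_dark: the dark brown wooden handle scale with a red stripe along its upper face: a flat bar 100 mm long (x) by 28 mm wide (y) by 10 mm thick (z), 15 to 32 g, lying loose on the turntable. Origin: centre of its underside. The same either way round: it may go into the jig turned by half a turn.
- scale_pale: the pale wooden scale with a dark blue stripe, the same size and frame as the dark one, lying beside it on the turntable, their centres 106 to 119 mm apart. Stays on the turntable.
- platter_top (a point): centre of the platter's upper face, on the spin axis. The turntable's platter is a level grey disc of 230 mm diameter, its top 58 mm above the bench; it spins freely about the vertical at a light touch and carries both scales, each 53 to 60 mm from the axis. This point's axes do not turn with the platter
- seat (a point): point on top of the bat's tang, 24 mm above the bench, where the centre of the dark scale's underside is when home. Jig axes: x from butt to bat head, y towards the side fence, z up. Tang 28 mm wide, 6 mm thick, on a deck 18 mm high that reaches x = -90 to 280 mm and 75 mm either side. From x = +68 mm the head carries red rubber, 4 mm above the tang; between is bare wood level with the tang
- fence: side fence: two fixed rigid aluminium blocks, faces at y = +14 mm in the seat's axes, at x = -50 to -28 and +28 to +50 mm, 22 mm deep, tops 14 mm above the tang. Between them a 56 mm finger gap, open down to the deck (6 mm below the tang's top), so a finger fits beside the scale. The seat's other long side is open. Origin: on the bench under the seat
- butt_stop: butt stop: a fixed rigid aluminium block whose face at x = -50 mm in the seat's axes looks towards the bat's head; 22 mm deep (x = -72 to -50 mm), 40 mm wide (y = -26 to +14 mm), top 14 mm above the tang. Origin: on the bench under the seat
- bat: table tennis bat without its upper handle scale, fixed in the jig, head away from the butt stop; head 150 mm wide, centred 131 mm from the seat along x. A toggle clamp with a red handle holds it at x = 140 to 275 mm, up to 82 mm above the bench. Origin: on the bench under the seat
- tin: bystander: glue tin with a stirring stick across the lid, 100 mm diameter, 76 mm high with the stick. Origin: centre of its underside.
- screwdriver: bystander: blue-handled screwdriver lying on the bench along its x axis, about 200 mm long. Origin: on its underside near the middle.
- sanding_block: bystander: cork sanding block 110 x 60 x 30 mm. Origin: centre of its underside.
Mind the look-alikes: they are no part of the job. Of the things that look like the part that bears platter_top, the larger one is meant.

How it is judged (in metres and radians):
On the way:
1. the dark scale is lifted clear of the turntable (z of scale_dark in the frame of platter_top above 0.02 m and contact force between scale_dark and the fingers above 0.5 N), for 0.2 s.
At the end, for the whole second after the job is handed in: through the last second the robot touches the dark scale, pressed with over 2 N on the fence and over 2 N on the butt stop; it lies flat on the tang within 2.5 mm of home along and across, 2 mm in height and 2 degrees of square; the pale scale lies flat on the turntable (contact force between scale_dark and fence above 2 N and contact force between scale_dark and butt_stop above 2 N and contact force between scale_dark and the fingers above 1 N and x of scale_dark in the frame of seat between -0.0025 and 0.0025 m and y of scale_dark in the frame of seat between -0.0025 and 0.0025 m and z of scale_dark in the frame of seat between -0.002 and 0.002 m and angle between the x axis of scale_dark and the x axis of seat, either way round below 0.035 rad and angle between scale_dark's own z axis and vertical below 0.035 rad and linear speed of scale_dark below 0.01 m/s and horizontal distance between scale_pale and platter_top below 0.11 m and z of scale_pale in the frame of platter_top between -0.004 and 0.004 m and angle between scale_pale's own z axis and vertical below 0.1 rad); the arm keeps its last pose, push and grip.
It fails at once if the pale scale leaves the turntable (not (horizontal distance between scale_pale and platter_top below 0.11 m and z of scale_pale in the frame of platter_top between -0.02 and 0.02 m)).
It fails at once if the tin is moved more than 20 mm (distance of tin from where it was at the start of the episode above 0.02 m).
It fails at once if the screwdriver is moved more than 30 mm (distance of screwdriver from where it was at the start of the episode above 0.03 m).
It fails at once if the sanding block is moved more than 20 mm (distance of sanding_block from where it was at the start of the episode above 0.02 m).
It also fails if it takes over 37 s, if anything falls off the work surface, if the arm or the gripper's body presses on something with over 40 N, if the wrist force passes 120 N, or if a joint passes its speed limit or range.

ROBOT

A 6-joint arm with a two-finger parallel gripper is mounted at the origin on the work surface. World frame = base frame: x ahead of the robot, y to its left, z up, the work surface at z = 0. Lengths are in m, angles in degrees, forces in N, time in s.
With the tool pointing down it reaches from about 0.325 to 0.85 m from the base axis. Payload 15.5 kg.
Tool frame: the origin (TCP) lies at the very end of the fingers, on their centre line; the grasp point (between the pads) lies arm.grip_depth behind it (arm.grip_depth is the distance from the TCP to the grasp point, in m); z points along the fingers, y is the line along which they close (so a half turn about z gives the same grasp; the last joint's range is limited). The gripper opens to 91 mm and grips with 3 to 60 N. Pads are 32 mm wide; open, the fingers measure 118 mm over their backs; the gripper's body (76 mm by 178 mm) begins 60 mm behind the grasp point.
Start: joints at [-81.962, 28.281, 77.091, -0, 74.628, -5.472], TCP at [0.146, -0.608, 0.214] pointing down, gripper open.
Joint ranges: [-166.48, 166.48], [-47.26, 123.95], [12.59, 153.08], [-70.14, 250.14], [6.76, 159.57], [-176.63, 176.63]. Speed limits (degrees/s): [108.29, 108.29, 147.25, 172.46, 172.46, 172.46].

INTERFACE

Orientations are given as a 3x3 rotation matrix whose columns are the frame's x, y, z axes.
In Python, from rig import arm gives the robot as it stands. Calls block until the motion is done:
- arm.move_to(position, orientation): joint-space move of the TCP to a pose.
- arm.move_l(position, orientation=None, feed=0.15): straight line of the TCP; orientation=None keeps the orientation; feed is the mean speed in m/s.
- arm.move_joints(angles): joint-space move.
- arm.grip(opening): finger opening in m; the grip force is fixed at half the most; returns when the fingers have stopped.
- arm.sleep(seconds).
- arm.solve_ik(position, orientation): joint angles nearest the present ones, or None.
- arm.snapshot(name): name is "scene" or "top" or "wrist"; returns the picture (400x640x3 uint8, red, green, blue); there is no depth.
- arm.get_calibration(name): a dict with "intrinsics" (3x3 intrinsics, pixels), "cam_to_world" (4x4, takes a point from camera to world coordinates). Camera axes: x right, y down, z forward; pixel columns grow to the right and rows downward; lengths in m; the calibration is good to about 2 mm. A picture is of the moment at which its call begins: read the wrist's pose just before it. get_calibration takes no time and is no camera call; for the wrist camera it gives the pose at the moment of the call.
A pose or a line that the arm cannot do raises arm.Unreachable and nothing moves.
- arm.sign_off(): hands the job in; it is judged then, once.
Readings, each from a call of its own:
- arm.current_t(): time.
- arm.current_joint_positions(): joint angles.
- arm.current_dq(): joint speeds.
- arm.current_tau(): joint torques, N m.
- arm.current_ee_pos(): TCP position.
- arm.current_tool_rot(): TCP orientation.
- arm.current_force(): force on the tool from outside, world axes, zero at the start.
- arm.current_torque(): the same for the moment, N m.
- arm.current_width(): finger opening in m.
- arm.current_grasp_force(): force on a finger pad.
Only numpy, scipy, OpenCV 4.12 (cv2) and the standard library are available. Lean on these libraries where they do the work, as an engineer would, in place of code of your own. Each camera call takes 0.05 s, during which the arm holds its last target. There are 200 camera calls.

## Working session

There is one attempt and no reset: what is moved stays moved. The work goes in short steps, each a Python script; the robot and the scene stay as the last script left them, time stands still between calls to the robot, and variables do not carry over. Pictures are saved under pics/ and viewed, at most 10 in all, crops included, and the job is handed in when it is done.

```bash
ls; mkdir -p pics; python3 - <<'E'
from rig import arm
import cv2,numpy as np
for n in("scene","top"):
    cv2.imwrite(f"pics/{n}0.png",arm.snapshot(n)[:,:,::-1])
    c=arm.get_calibration(n);print(n,np.round(c["intrinsics"],1).tolist(),np.round(c["cam_to_world"],3).tolist())
c=arm.get_calibration("wrist");print(np.round(c["cam_to_world"],3).tolist(),arm.grip_depth,arm.current_t(),arm.current_tool_rot())
E
```

```text
pics
scene [[429.5, 0.0, 320.0], [0.0, 429.5, 204.2], [0.0, 0.0, 1.0]] [[0.773, 0.513, -0.374, 0.942], [0.634, -0.629, 0.449, -0.546], [-0.005, -0.584, -0.812, 1.024], [0.0, 0.0, 0.0, 1.0]]
top [[497.7, 0.0, 321.4], [0.0, 497.7, 201.7], [0.0, 0.0, 1.0]] [[0.043, -0.971, 0.234, 0.143], [-0.999, -0.043, 0.004, -0.004], [0.007, -0.234, -0.972, 1.67], [0.0, 0.0, 0.0, 1.0]]
[[0.235, -0.941, -0.242, 0.214], [-0.972, -0.228, -0.056, -0.592], [-0.002, 0.248, -0.969, 0.385], [0.0, 0.0, 0.0, 1.0]] 0.0188 0.1 [[ 9.72323377e-01  2.33639120e-01 -1.06920732e-04]
 [ 2.33639100e-01 -9.72322806e-01  1.06369831e-03]
 [ 1.44560071e-04 -1.05923960e-03 -9.99999429e-01]]
```

View pics/top0.png

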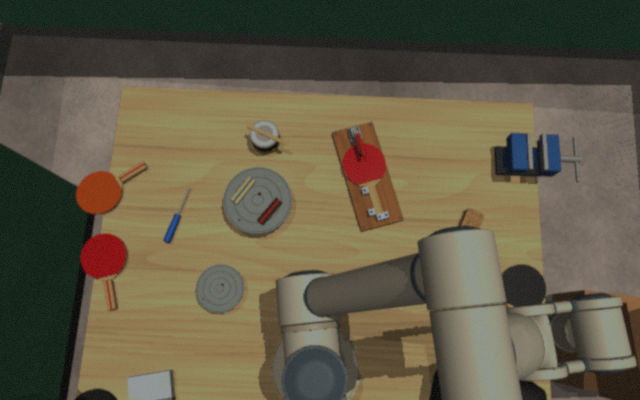

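View pics/scene0.png

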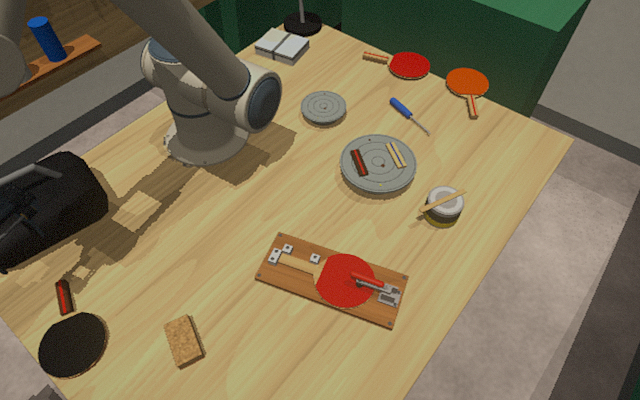

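The top view shows the larger platter at (258,200) with the dark scale at (270,210) and the pale one at (243,190). The smaller look-alike turntable is at (220,288). The jig is around (368,175), with its blocks near (365,190), (372,212) and (383,216).

Dark-scale candidates:
- **Dark bar with red stripe:** top (270,210), scene (359,162), on the large platter. I choose this one.
- **Striped handle of the black bat:** scene (64,297).
- **Orange bat handles:** top (133,172) and (110,295).

Next I'll locate these roughly and move the wrist camera in for close views.

```bash
cat > h.py <<'E'
import numpy as np,cv2
from rig import arm
def ray(cal,uv,z):
    uv=np.atleast_2d(np.asarray(uv,float));K=cal["intrinsics"];T=np.array(cal["cam_to_world"])
    d=(np.linalg.inv(K)@np.c_[uv,np.ones(len(uv))].T).T@T[:3,:3].T
    o=T[:3,3];return (o+d*((z-o[2])/d[:,2])[:,None])
def proj(cal,p):
    p=np.atleast_2d(p);T=np.array(cal["cam_to_world"]);c=(p-T[:3,3])@T[:3,:3];q=c@np.array(cal["intrinsics"]).T
    return q[:,:2]/q[:,2:]
def down(a): # tool pointing down, closing line (y) at angle a (rad) 
    y=np.array([np.cos(a),np.sin(a),0]);z=np.array([0,0,-1.]);return np.c_[np.cross(y,z),y,z]
E
python3 - <<'E'
from h import *
c=arm.get_calibration("top")
print(ray(c,[[258,200],[270,210],[243,190]],.068).round(3).tolist());
print(ray(c,[[365,190],[372,212],[383,216],[365,165],[373,196]],.03).round(3).tolist())
top=cv2.imread("pics/top0.png");s=cv2.imread("pics/scene0.png")
a=cv2.resize(top[120:240,215:295],None,fx=5,fy=5,interpolation=2);b=cv2.resize(top[120:240,325:405],None,fx=5,fy=5,interpolation=2)
cv2.imwrite("pics/crop1.png",np.hstack([a,b]))
# candidate wrist-view poses
for p in ([.46,.19,.30],[.46,-.13,.30]):
    for a in range(0,180,30):
        q=arm.solve_ik(p,down(np.radians(a)));print(p,a,None if q is None else np.round(q))
E
```

```text
[[0.525, 0.212, 0.068], [0.493, 0.17, 0.068], [0.557, 0.264, 0.068]]
[[0.586, -0.144, 0.03], [0.51, -0.17, 0.03], [0.498, -0.207, 0.03], [0.675, -0.142, 0.03], [0.566, -0.172, 0.03]]
[0.46, 0.19, 0.3] 0 [16. 13. 87. -0. 80. 16.]
[0.46, 0.19, 0.3] 30 [ 16.  13.  87.  -0.  80. -14.]
[0.46, 0.19, 0.3] 60 [ 16.  13.  87.  -0.  80. -44.]
[0.46, 0.19, 0.3] 90 [ 16.  13.  87.  -0.  80. -74.]
[0.46, 0.19, 0.3] 120 [  16.   13.   87.   -0.   80. -104.]
[0.46, 0.19, 0.3] 150 [  16.   13.   87.   -0.   80. -134.]
[0.46, -0.13, 0.3] 0 [-23.  12.  89.  -0.  79. -23.]
[0.46, -0.13, 0.3] 30 [-23.  12.  89.  -0.  79. -53.]
[0.46, -0.13, 0.3] 60 [-23.  12.  89.  -0.  79. -83.]
[0.46, -0.13, 0.3] 90 [ -23.   12.   89.   -0.   79. -113.]
[0.46, -0.13, 0.3] 120 [ -23.   12.   89.   -0.   79. -143.]
[0.46, -0.13, 0.3] 150 [ -23.   12.   89.   -0.   79. -173.]
```

View pics/crop1.png

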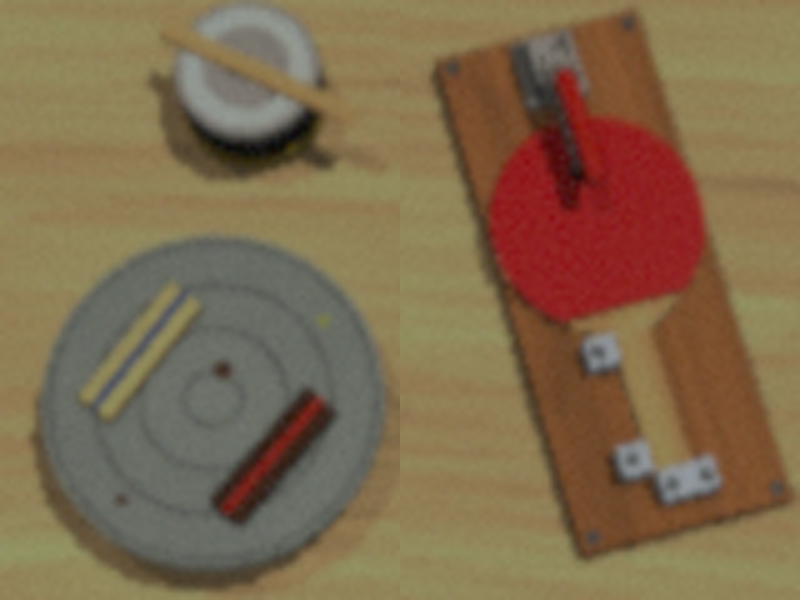

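The crop confirms the choice: the dark bar with the red stripe lies on the large platter at crop (272,455). Its long axis is roughly tangential. In the jig, the fence blocks at crop (600,353) and (633,460) are on the left (world +y), and the butt stop is at (688,478) at the bottom. Next come close wrist views of the jig and then the platter.

```bash
python3 - <<'E'
from h import *
import pickle
D={}
for n,p,a in(("jig",[.55,-.165,.25],105),("plat",[.505,.185,.25],49)):
    arm.move_to(p,down(np.radians(a)));arm.sleep(.2)
    c=arm.get_calibration("wrist");im=arm.snapshot("wrist")[:,:,::-1].copy()
    D[n]=(im,c);cv2.imwrite(f"pics/w_{n}.png",im)
    print(n,arm.current_t(),arm.current_ee_pos(),arm.current_force())
pickle.dump(D,open("D.pkl","wb"))
E
```

```text
jig 2.5 [ 0.54990399 -0.16538269  0.24995497] [ 0.42282938 -0.16608456  0.09102053]
plat 4.2417 [0.50522996 0.18456375 0.24997913] [ 0.37972612  1.05254069 -0.38855842]
```

View pics/w_jig.png

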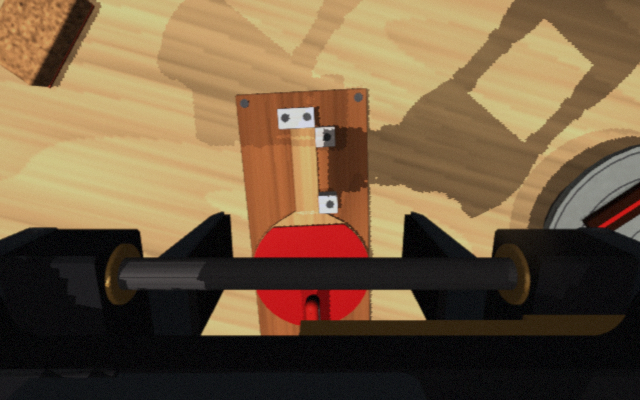

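View pics/w_plat.png

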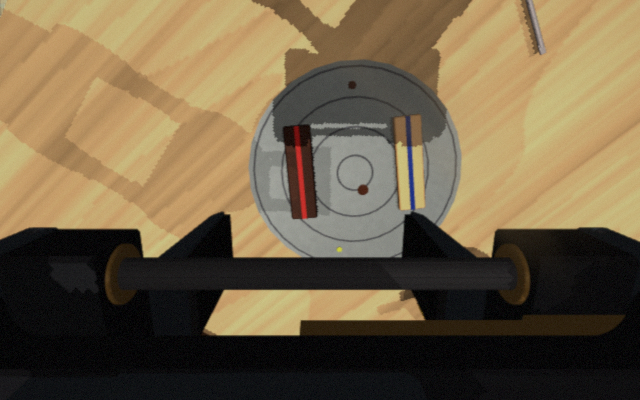

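Jig view: the butt stop top is at (297,118), fence blocks at (326,137) and (328,204), and the tang at (306,165). Platter view: the dark scale is at (300,172) with its red stripe, the pale scale is at (409,162), and the platter centre is near (355,165). Now I'll turn these into metric positions.

```bash
python3 - <<'E'
from h import *
import pickle
D=pickle.load(open("D.pkl","rb"))
im,c=D["plat"];h=cv2.cvtColor(im,cv2.COLOR_BGR2HSV)
roi=np.zeros(im.shape[:2],np.uint8);roi[110:225,270:330]=255
red=(((h[...,0]<10)|(h[...,0]>170))&(h[...,1]>150)&(h[...,2]>60)&(roi>0)).astype(np.uint8)
def rect(mask,z,cal):
    ct=max(cv2.findContours(mask,0,1)[0],key=cv2.contourArea).reshape(-1,2)
    w=ray(cal,ct,z)[:,:2];r=cv2.minAreaRect((w*1000).astype(np.float32));return ct,r
ct,r=rect(red,.068,c);print("red stripe",np.round(r[0],1),np.round(r[1],1),r[2],ct.min(0),ct.max(0))
dark=((im.max(2)<75)|(red>0))&(roi>0)
dark=cv2.morphologyEx(dark.astype(np.uint8),cv2.MORPH_OPEN,np.ones((3,3)))
ct,r=rect(dark,.068,c);print("dark",np.round(r[0],1),np.round(r[1],1),r[2],ct.min(0),ct.max(0))
im,c=D["jig"];h=cv2.cvtColor(im,cv2.COLOR_BGR2HSV)
m=((h[...,1]<50)&(h[...,2]>130)).astype(np.uint8);m[:90]=0;m[225:]=0;m[:,:260]=0;m[:,350:]=0
m=cv2.morphologyEx(m,cv2.MORPH_CLOSE,np.ones((5,5)))
for k in cv2.findContours(m,0,1)[0]:
    if cv2.contourArea(k)<50: continue
    w=ray(c,k.reshape(-1,2),.038)[:,:2]
    r=cv2.minAreaRect((w*1000).astype(np.float32));print(cv2.boundingRect(k),np.round(r[0],1),np.round(r[1],1),r[2],"\n",cv2.boxPoints(r).round(1).tolist())
cv2.imwrite("pics/j.png",np.hstack([cv2.resize(im[90:220,260:350],None,fx=4,fy=4,interpolation=2),cv2.cvtColor(cv2.resize(m[90:220,260:350]*255,None,fx=4,fy=4,interpolation=0),8)]))
E
```

```text
red stripe [491.  172.8] [10.5 98.7] 56.19225311279297 [291 126] [308 218]
dark [482.6 175.9] [ 40.9 113.1] 49.008522033691406 [276 110] [316 217]
(318, 195, 20, 19) [ 584.3 -143.1] [21.8 22. ] 19.314786911010742 
 [[570.4000244140625, -136.3000030517578], [577.7000122070312, -157.0], [598.2000122070312, -149.8000030517578], [591.0, -129.10000610351562]]
(277, 107, 58, 40) [ 500.  -193.3] [65.1 36.7] 79.17623138427734 
 [[475.8999938964844, -221.89999389648438], [511.8999938964844, -228.8000030517578], [524.2000122070312, -164.8000030517578], [488.1000061035156, -157.89999389648438]]
```

View pics/j.png

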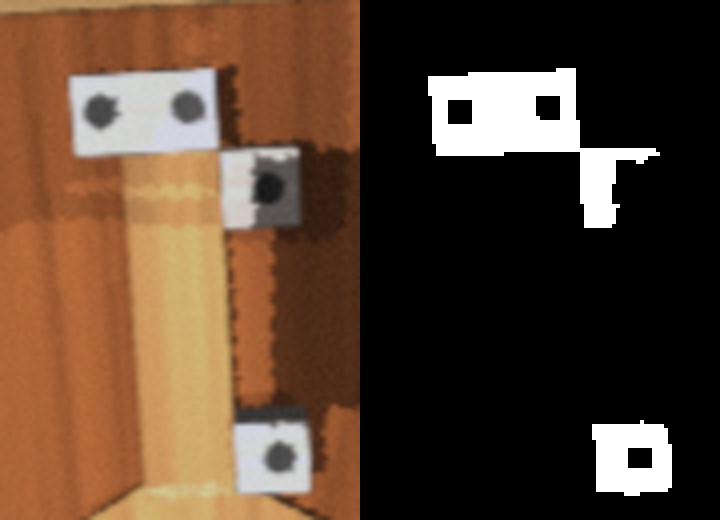

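```bash
python3 - <<'E'
from h import *
import pickle
D=pickle.load(open("D.pkl","rb"));im,c=D["jig"]
P=np.array([[76,156],[219,150],[224,229],[236,424],[240,494],[300,226],[312,491],[300,148],[70,76],[215,69]],float)
X=np.array([[-50,-26],[-50,14],[-28,14],[28,14],[50,14],[-28,36],[50,36],[-50,36],[-72,-26],[-72,14]])/1000
uv=(P+.5)/4-.5+[260,90]
W=ray(c,uv,.038)[:,:2]
# rigid 2D fit (Kabsch)
A=X-X.mean(0);B=W-W.mean(0);U,S,V=np.linalg.svd(A.T@B);R=(U@V).T;t=W.mean(0)-R@X.mean(0)
print("seat",t.round(4),"yaw",np.degrees(np.arctan2(R[1,0],R[0,0])),"det",np.linalg.det(R));print(((W-(X@R.T+t))@R*1000).round(1).tolist())
# platter scale: manual/edge crop
im,c=D["plat"];h=cv2.cvtColor(im,cv2.COLOR_BGR2HSV)
red=((h[...,0]<10)|(h[...,0]>170))&(h[...,1]>150)&(h[...,2]>60);red[:110]=0;red[225:]=0;red[:,:285]=0;red[:,313:]=0
v,u=np.nonzero(red);w=ray(c,np.c_[u,v],.068)[:,:2];m=w.mean(0);_,s,vt=np.linalg.svd(w-m);pr=(w-m)@vt[0]
print("stripe axis",np.degrees(np.arctan2(vt[0,1],vt[0,0])),"mid",m+vt[0]*(pr.min()+pr.max())/2,np.ptp(pr),np.ptp((w-m)@vt[1]))
cv2.imwrite("pics/s.png",cv2.resize(im[100:230,260:340],None,fx=4,fy=4,interpolation=2))
E
```

```text
seat [ 0.5546 -0.1786] yaw 18.057186199156003 det 1.0000000000000004
[[-0.5, 0.1], [-0.0, -0.2], [-0.2, -0.0], [0.3, 0.4], [-0.3, 0.5], [0.0, -0.7], [-0.1, -0.3], [0.6, 0.1], [0.0, 0.2], [0.3, -0.1]]
stripe axis -36.355129588275304 mid [0.49132016 0.17319663] 0.09873747478658994 0.02402740529001671
```

View pics/s.png

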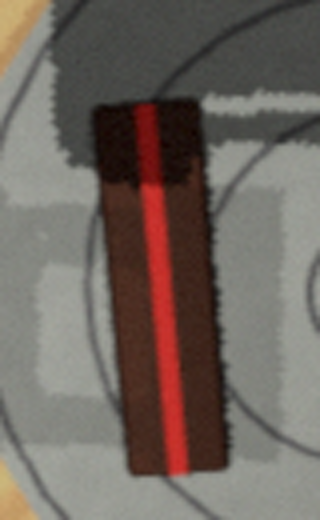

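Scale corners in the crop are (95,106), (199,99), (229,465) and (130,475), with stripe ends at (145,103) and (178,472). The jig fit is good to better than 1 mm. Time to grasp.

```bash
python3 - <<'E'
from h import *
import pickle
D=pickle.load(open("D.pkl","rb"));im,c=D["plat"]
P=np.array([[145,103],[178,472],[95,106],[199,99],[229,465],[130,475]],float)
W=ray(c,(P+.5)/4-.5+[260,100],.068)[:,:2]
d=W[1]-W[0];th=np.arctan2(d[1],d[0]);m1=W[:2].mean(0);m2=W[2:].mean(0)
print(np.linalg.norm(d),np.degrees(th),m1,m2,np.linalg.norm(W[3]-W[2]),np.linalg.norm(W[4]-W[5]))
m=.5*m1+.5*m2
a=th+np.pi/2
a=(a+np.pi/2)%np.pi-np.pi/2
print("closing",np.degrees(a),m)
R=down(a);arm.grip(.06)
arm.move_to([*m,.11],R);arm.move_l([*m,.0605],R,feed=.06)
print(arm.current_t(),arm.current_ee_pos(),arm.current_force())
print(arm.grip(.02));print(arm.current_width(),arm.current_grasp_force())
arm.move_l([*m,.15],R,feed=.12);arm.sleep(.25)
c=arm.get_calibration("wrist");im=arm.snapshot("wrist")[:,:,::-1];cv2.imwrite("pics/g.png",im)
pickle.dump((im,c),open("G.pkl","wb"))
print(arm.current_t(),arm.current_width(),arm.current_grasp_force(),arm.current_force())
E
```

```text
0.09887800252717156 -36.61420691166682 [0.49102691 0.1734707 ] [0.49106105 0.17404002] 0.026553901481660622 0.027145265201676805
closing 53.38579308833318 [0.49104398 0.17375536]
6.4833 [0.49122202 0.17378547 0.06072366] [ 0.25971695 -0.13503472 -0.62679797]
False
0.027154086742539628 30.000212788581848
8.275 0.027676415074839457 29.999762177467346 [-0.27656326  1.50271687 -0.08820008]
```

View pics/g.png

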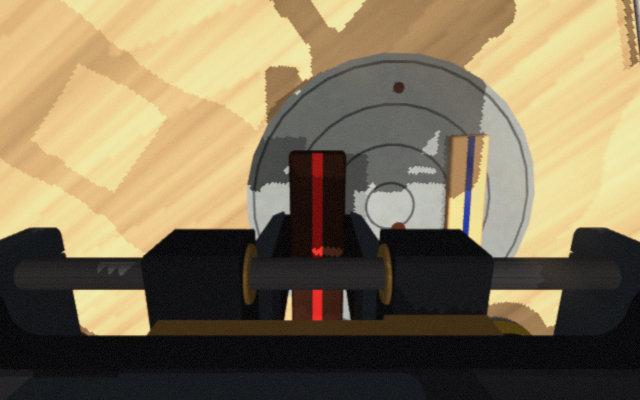

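The dark scale is held square between the pads, with its near end at (318,152). The pale scale is still on the platter at (468,185). Next I'll move to the jig and lower the scale with an offset from the stops.

```bash
cat >> h.py <<'E'
seat=np.array([.5546,-.1786]);yaw=np.radians(18.06)
J=np.array([[np.cos(yaw),-np.sin(yaw)],[np.sin(yaw),np.cos(yaw)]])
RJ=down(yaw+np.pi/2)
def go(x,y,z,feed=.03): # jig mm -> world
    arm.move_l([*(seat+J@np.array([x,y])/1000),z],RJ,feed=feed)
def fj():
    f=np.mean([(arm.current_force(),arm.sleep(.01))[0] for _ in range(5)],0);return np.r_[J.T@f[:2],f[2]]
def pj():
    p=arm.current_ee_pos();return np.r_[J.T@(p[:2]-seat),p[2]]*1000
E
python3 - <<'E'
from h import *
import pickle
im,c=pickle.load(open("G.pkl","rb"))
R=arm.current_tool_rot();p=arm.current_ee_pos()
e=ray(c,[[318,152]],.1575)[0]-p
off=e@R[:,0]-.050  # scale centre relative to TCP along tool x
print("offset along tool x mm",off*1000, e@R[:,1]*1000)
# tool x in jig = which sign
print("toolx in jig",J.T@RJ[:2,0])
s=(J.T@RJ[:2,0])[0];off*=1000*s
x0=6-off
arm.move_to([*(seat+J@np.array([x0,-5])/1000),.12],RJ)
go(x0,-5,.032,.08);arm.sleep(.3);f0=fj();print(arm.current_t(),f0,pj(),arm.current_width())
z=.032
while z>.0235:
    z-=.001;go(x0,-5,z,.02);f=fj()-f0;print(round(z,4),f.round(2),pj().round(2))
    if f[2]>4:break
np.save("st.npy",np.r_[f0,x0,z,off]);print(arm.current_t())
cv2.imwrite("pics/p.png",arm.snapshot("wrist")[:,:,::-1])
E
```

```text
offset along tool x mm -0.6833029335561804 0.3056839893852334
toolx in jig [-1.00000000e+00  1.44038139e-16]
11.3417 [-0.18844054 -0.00346389 -0.32751288] [ 5.37775951 -5.04694785 32.16873675] 0.027431701376677164
0.031 [-0.04  0.21  0.03] [ 5.27 -4.97 30.94]
0.03 [ 0.5   0.11 -0.01] [ 5.31 -4.99 29.95]
0.029 [0.57 0.06 0.25] [ 5.3  -5.   28.96]
0.028 [ 0.17 -0.19  0.16] [ 5.3  -5.   27.96]
0.027 [ 0.32 -0.22 -0.03] [ 5.31 -4.98 26.96]
0.026 [-1.25  1.1   7.88] [ 5.45 -5.08 26.39]
13.0917
```

View pics/p.png

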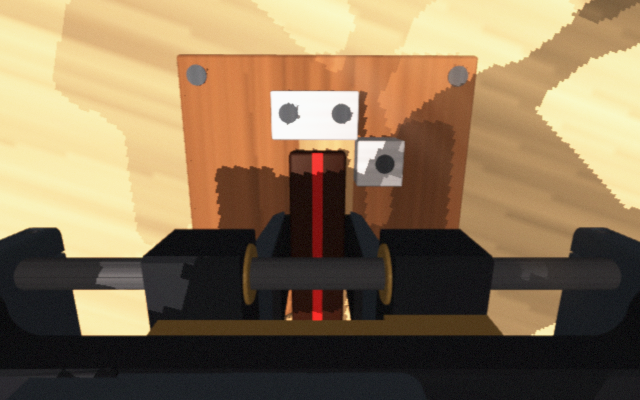

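The scale lies flat on the tang in front of the butt stop (white block at (315,115)) and next to the near fence block (380,163), with small gaps to both. Contact came at the expected height. Now I'll push −x, then +y, under force feedback.

```bash
python3 - <<'E'
from h import *
st=np.load("st.npy");f0=st[:3];x,z=st[3],st[4];y=-5.
def step(): 
    go(x,y,z,.02);return fj()-f0
while x>-4:
    x-=.5;f=step();print("x",round(x,2),f.round(1),pj().round(2))
    if f[0]>8:break
while y<5:
    y+=.5 ;f=step();print("y",round(y,2),f.round(1),pj().round(2))
    if f[1]<-14:break
f=step();print(x,y,z,f.round(1),pj().round(2),arm.current_width(),arm.current_t())
np.save("st2.npy",[x,y,z])
cv2.imwrite("pics/q.png",arm.snapshot("wrist")[:,:,::-1])
E
```

```text
x 4.82 [0.7 1.2 6.5] [ 5.22 -5.21 26.4 ]
x 4.32 [1.7 0.7 6. ] [ 4.85 -5.29 26.38]
x 3.82 [2.  0.7 5.8] [ 4.42 -5.35 26.4 ]
x 3.32 [2.6 0.2 5.9] [ 3.91 -5.41 26.41]
x 2.82 [ 2.4 -0.1  6. ] [ 3.4  -5.41 26.39]
x 2.32 [ 2.3 -0.2  6. ] [ 2.93 -5.46 26.41]
x 1.82 [2.4 0.1 5.8] [ 2.4  -5.45 26.39]
x 1.32 [ 2.3 -0.1  5.8] [ 1.87 -5.43 26.39]
x 0.82 [ 2.1 -0.2  5.7] [ 1.39 -5.46 26.41]
x 0.32 [2.2 0.  5.9] [ 0.9  -5.44 26.4 ]
x -0.18 [ 2.2 -0.1  6. ] [ 0.41 -5.45 26.42]
x -0.68 [ 2.4 -0.2  6. ] [-0.1  -5.49 26.42]
x -1.18 [ 2.3 -0.5  5.7] [-0.58 -5.46 26.39]
x -1.68 [6.  0.3 3.8] [-0.67 -5.55 26.4 ]
x -2.18 [9.1 1.  2. ] [-0.67 -5.58 26.43]
y -4.5 [ 8.2 -1.5  1.5] [-0.64 -5.48 26.5 ]
y -4.0 [ 7.6 -2.5  1.1] [-0.64 -5.16 26.51]
y -3.5 [ 7.5 -3.6  1.3] [-0.68 -4.75 26.5 ]
y -3.0 [ 7.5 -3.4  1. ] [-0.61 -4.29 26.51]
y -2.5 [ 7.4 -3.5  0.9] [-0.62 -3.77 26.52]
y -2.0 [ 7.4 -3.6  1.2] [-0.65 -3.28 26.5 ]
y -1.5 [ 7.3 -3.2  0.8] [-0.65 -2.78 26.51]
y -1.0 [ 7.6 -3.6  1.1] [-0.63 -2.28 26.52]
y -0.5 [ 7.5 -3.5  1.3] [-0.63 -1.79 26.51]
y 0.0 [ 7.3 -3.6  1.2] [-0.6  -1.28 26.51]
y 0.5 [ 7.  -3.9  0.9] [-0.6  -0.82 26.53]
y 1.0 [ 6.4 -6.8 -0.1] [-0.63 -0.67 26.54]
y 1.5 [ 4.9 -9.4 -0.8] [-0.6  -0.58 26.56]
y 2.0 [  3.8 -12.8  -2.4] [-0.62 -0.53 26.58]
y 2.5 [  2.4 -16.3  -3.4] [-0.62 -0.49 26.59]
-2.18330293355618 2.5 0.025999999999999995 [  2.9 -16.4  -3.2] [-0.6  -0.49 26.57] 0.027787552658626806 22.1833
```

```bash
python3 - <<'E'
from h import *
f0=np.load("st.npy")[:3];x,y,z=np.load("st2.npy")
def step():
    go(x,y,z,.02);f=fj()-f0;print(round(x,2),round(y,2),round(z*1e3,2),f.round(1),pj().round(2));return f
for _ in range(3): z-=.0003;f=step()
for _ in range(6):
    if f[0]>9:break
    x-=.5;f=step()
for _ in range(4):
    if f[2]>3:break
    z-=.0003;f=step()
np.save("st2.npy",[x,y,z]);arm.sleep(.3);print((fj()-f0).round(1),arm.current_width(),arm.current_torque(),arm.current_t())
import pickle
pickle.dump((arm.get_calibration("wrist"),arm.snapshot("wrist")),open("F.pkl","wb"))
im=pickle.load(open("F.pkl","rb"))[1][:,:,::-1];cv2.imwrite("pics/r.png",cv2.resize(im[60:240,220:420],None,fx=3,fy=3,interpolation=2))
E
```

```text
-2.18 2.5 25.7 [  1.9 -15.5   1.1] [-0.57 -0.5  26.5 ]
-2.18 2.5 25.4 [  0.9 -14.9   5.5] [-0.56 -0.51 26.43]
-2.18 2.5 25.1 [ -0.  -14.1  10.7] [-0.57 -0.5  26.38]
-2.68 2.5 25.1 [  3.7 -13.    8.5] [-0.6  -0.48 26.4 ]
-3.18 2.5 25.1 [  7.3 -11.5   6.8] [-0.62 -0.49 26.41]
-3.68 2.5 25.1 [ 10.8 -10.5   5. ] [-0.66 -0.54 26.42]
[ 10.5 -10.4   4.9] 0.027514860825496108 [-1.14750419 -2.4441169  -0.30314124] 24.325
```

View pics/r.png

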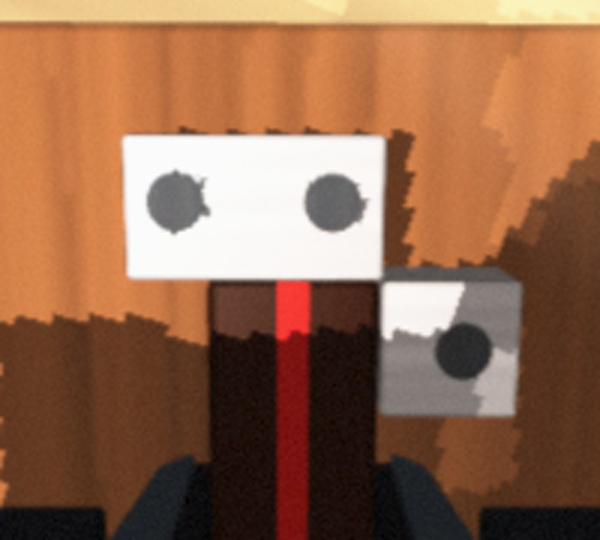

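The end is flush against the butt stop at crop (260,280), and the long edge is against the near fence block at (380,350), square. I'll add a small force margin, check that it holds, and hand in.

```bash
python3 - <<'E'
from h import *
f0=np.load("st.npy")[:3];x,y,z=np.load("st2.npy")
y+=.5;go(x,y,z,.02);x-=.6;z-=.0002;go(x,y,z,.02);arm.sleep(.4)
for _ in range(2):
    f=fj()-f0;print(f.round(1),pj().round(2),arm.current_grasp_force(),arm.current_t());arm.sleep(.3)
if f[0]>8 and f[1]<-8 and f[2]>1: print(arm.sign_off())
E
```

```text
[ 12.7 -12.3   4.9] [-0.69 -0.57 26.43] 30.01952826976776 25.3167
[ 13.2 -12.1   4.8] [-0.65 -0.51 26.44] 30.019521117210388 25.6583
the job is handed in; nothing more can be done
None
```

I handed the job in at about 26 s with the dark scale held home, striped face up: the wrist read about 13 N towards the butt stop, 12 N towards the side fence and 5 N down onto the tang. The pale scale was still on the turntable when last seen, after the lift, and I don't have the judge's result.

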